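Fit the retaining ring on the buffing spindle

TASK

Take the circlip pliers from their stand, put their tips in the eyes of the retaining ring on the spindle, spread it just enough to clear the shaft's head (wide open ruins it), and press ring and sprung collar down gently until the ring can close into the groove. Then put the pliers back upright in their stand, touching the ring only with the pliers and leaving the other things where they are.

Things in the scene. Friction and masses are not known exactly. Their poses are not given: they have to be found in the camera images.
- spindle: Fixed spindle unit: 110 mm square dark plate, grey round housing, upright steel shaft. Origin: centre of underside, z up. Shaft from the top: nose 35.6 mm in diameter, z = 85 to 71 mm; head 44 mm in diameter, 71 to 66 mm, square-edged; groove 37.6 mm in diameter below 66 mm.
- collar (a joint): The sprung brass collar, a flat 16-sided annulus round the shaft, 50 mm inside and 88 mm across; its top lies 72 mm above the bench. 0 = up as at the start, grows (m) as it is pushed down; stop at 0.0135. The spring pushes up with 4 N at the start and 6.7 N at the stop. A ring held under the head keeps it at about 0.011.
- ring: Dark steel retaining ring, 5 mm thick, 62 mm across, lying loose on the collar round the shaft nose. Origin: its centre, underside; x points to the gap between the eyes. Two halves hinged at x = -28.5 mm; each has a flat lug inwards to y = +-19.5 mm, which the head blocks until the ring is spread. The frame is the right half's (y < 0) and turns with it (by half the opening) when spread.
- ring_opening (a joint): Angle between the ring's halves, 0 when closed (rad). The lugs clear the head from about 0.18; 0.22 to 0.30 passes it freely; beyond 0.36 the ring is ruined. Spring: about 2 N at the eyes when it begins to open, 7 N at 0.27. The distance between the eyes grows by 61 mm per rad.
- eye_right (a point): Centre of the right eye at its top face: a through hole 7.2 mm wide, 33 mm in front of the ring's centre and 9 mm to its -y side when closed. A flat rim about 3.4 mm wide surrounds it.
- eye_left (a point): The same for the left eye (+y side); 18 mm between the eyes when closed.
- pliers: Parallel-action circlip pliers upright in the stand, 180 g, alike after a half turn. Origin: midway between the tips' lower ends; z up, y through the tips. Tips: pins 4.8 mm thick (3.2 at the end), 4 mm long below a 9 mm shoulder that lands on the eye; centres y = +-8 mm relaxed. A guide block 42 mm long in y lies at z = 48 to 64 mm. The frame moves with the +y handle.
- pliers_grip (a point): Middle between the handles, 94 mm above the tips' ends: TCP point for a grasp from above, closing along y. Handles: two upright black plates, outer faces 62 mm apart relaxed, 20 mm wide, 70 to 122 mm above the tips' ends; finger stops below them (66 to 70 mm) stick out 7 mm, for the fingertips to push down on.
- pliers_squeeze (a joint): How much nearer the handles are than when relaxed (m), 0 to 0.030. The tips move APART by as much: pin spacing = 16 mm + this, handle width = 62 mm - this. The spring needs 6 N at 0 and 13 N at the stop, without the ring. Squeezed to the stop with the ring on, it opens the ring too far.
- stand: Fixed wooden block 60 x 70 x 56 mm with a pocket 14 x 32 mm (long side along its y, mouth bevelled 3 mm) right through from the top. Origin: centre of its underside. The pliers' guide block rests on its top, so that the tips' ends hang 8 mm above the bench; either way round.
- mouthpiece: Bystander: brass mouthpiece standing on its 27 mm wide rim, 76 mm high. Origin under its centre.
- tube_ring: Bystander: brass tube ring 42 mm across, 30 mm high.
- screwdriver: Bystander: screwdriver with green handle, lying.
- oil_jar: Bystander: small amber jar 52 mm across, 60 mm high.
- spare_washer: Bystander: flat steel washer 60 mm across, 6 mm thick.
- felt_wheel: Bystander: pale felt polishing wheel lying flat, 80 mm across, 20 mm thick.

How it is judged:
On the way, in this order (a step that is already met when the one before it is completed fails the run):
1. the pliers spread the ring, on the shaft, enough to clear the head (value of joint ring_opening above 0.18 rad and contact force between pliers and ring above 1 N and horizontal distance between ring and spindle below 0.015 m), for 0.1 s.
2. the ring, still spread by the pliers, is pressed down past the head (value of joint ring_opening above 0.15 rad and contact force between pliers and ring above 1 N and z of ring in the frame of spindle below 0.0615 m), for 0.1 s.
3. the ring has closed into the groove and holds the collar down by itself (value of joint ring_opening below 0.05 rad and z of ring in the frame of spindle below 0.063 m and value of joint collar above 0.0095 m and contact force between pliers and ring below 0.05 N), for 0.2 s.
At the end, for the whole second after the job is handed in: Ring closed (opening < 0.05 rad), level (0.08 rad), at rest in the groove: underside 57 to 63 mm above the spindle's foot, within 9 mm of the shaft axis, collar held down 9.5 mm or more. Pliers upright (0.12 rad), at rest in the stand, within 12 mm of its centre, tips under 12 mm above the bench (value of joint ring_opening below 0.05 rad and value of joint collar above 0.0095 m and z of ring in the frame of spindle between 0.057 and 0.063 m and horizontal distance between ring and spindle below 0.009 m and angle between ring's own z axis and vertical below 0.08 rad and linear speed of each of ring, pliers below 0.02 m/s and horizontal distance between pliers and stand below 0.012 m and angle between pliers's own z axis and vertical below 0.12 rad and height (world z) of pliers below 0.012 m); the robot touches nothing.
It fails at once if the ring is spread too wide (opening beyond 0.36 rad) (value of joint ring_opening above 0.36 rad).
It fails at once if the spindle, with its collar, is pressed by ring or pliers with more than 25 N (contact force between any of ring, pliers and spindle above 25 N).
It fails at once if the robot's fingers or arm touch the ring (contact force between any of the fingers, the arm and ring above 0.5 N).
It fails at once if a bystander is moved by more than 25 mm (distance of any of mouthpiece, tube_ring, screwdriver, oil_jar, spare_washer, felt_wheel from where it was at the start of the episode above 0.025 m).
It also fails if it takes over 58 s, if anything falls off the work surface, if the arm or the gripper's body presses on something with over 40 N, if the wrist force passes 120 N, or if a joint passes its speed limit or range.

ROBOT

A 6-joint arm with a two-finger parallel gripper is mounted at the origin on the work surface. World frame = base frame: x ahead of the robot, y to its left, z up, the work surface at z = 0. Lengths are in m, angles in rad, forces in N, time in s.
With the tool pointing down it reaches from about 0.375 to 0.9 m from the base axis. Payload 3.1 kg.
Tool frame: the origin (TCP) lies between the finger pads, 19 mm behind the fingertips; this is the grasp point; z points along the fingers, y is the line along which they close (so a half turn about z gives the same grasp; the last joint's range is limited). The gripper opens to 87 mm and grips with 3 to 60 N. Pads are 19 mm wide; open, the fingers measure 117 mm over their backs; the gripper's body (75 mm by 190 mm) begins 51 mm behind the grasp point.
Start: joints at [-1.331, 0.527, 1.433, -0, 1.181, -0.178], TCP at [0.254, -0.571, 0.241] pointing down, gripper open.
Joint ranges: [-3.08, 3.08], [-0.75, 2.2], [0.22, 2.44], [-1.43, 4.57], [0, 2.65], [-2.85, 2.85]. Speed limits (rad/s): [2.79, 2.79, 3.14, 3.14, 3.14, 3.14].

INTERFACE

Orientations are given as a unit quaternion [x, y, z, w].
In Python, from rig import get_obs, camera, hand_in, cut_out gives the robot as it stands.
- The arm moves only by the tool step_arm, never from a script. Its argument "rows" is a list of rows, each a list of 6 numbers: the shift along the world's x, y, z in m, then the turn, a rotation vector about the world's x, y, z in degrees. A call has 1 to 12 rows; each row shifts and turns the commanded pose from where the row before left it; what a row does not reach is not made up. A row lasts 1/8 s, in which the tool goes at most 62.5 mm and 10.7 degrees, less where a joint would pass 70% of its speed; a pose out of reach is approached as far as the arm can. A call is refused whole if a number of a shift passes 0.0625 or a number of a turn 10.7, either way. A call with a gripper value outside its range is refused whole. "jaw" is the finger opening in m, from 0 to 0.087, set as the call begins (left out, the last holds). The fingers move at their own pace and stop on an object; "squeeze" is the grip in N (left out, the last holds). Time passes only in rows, so rows that do not move let the fingers close. It gives the time, the measured TCP pose, the force, the opening and the grip force at its end, in the units of the state.
- get_obs(): the state, without advancing time (a new reading comes with each control period).
- camera(name): name is "scene" or "side" or "wrist"; returns a dict with "pixels" (384x512x3 uint8, blue, green, red), "depth" (384x512 float32, m along the optical axis (not along the pixel's ray), 0 where there is no reading), "fov_y" (degrees; the focal length in pixels is half the picture's height over the tangent of half this angle, whatever the lens; pixels are square), "cx", "cy" (the principal point, pixels), "k1" (the pictures are not rectified: a ray, as slopes to the right and down, at radius r is drawn at 1 + k1 r^2 times it, then the intrinsics apply), "extrinsics" (4x4, takes a point from camera to world coordinates); the wrist camera has in their place "mount" (4x4, takes a point from camera to tool coordinates, whose origin is the TCP and whose axes are the flange's). Camera axes: x right, y up, looking along -z (the intrinsics and any distortion apply to the point x, -y, -z); pixel columns grow to the right and rows downward; lengths in m; the calibration is good to about 2 mm. A picture is of the moment at which its call begins: read the wrist's pose just before it.
- hand_in(): hands the job in; it is judged then, once.
Trained networks look in the newest picture that a camera, given by its name, has taken for a name from the list of things; names that differ only in an ending like _2 or _b are one class to them, and where a whole thing is asked for, a point or a joint stands for the part that bears it (a point fixed in the world has none). Each returns a list of dicts, best first, with "confidence" (0 to 1); they miss things now and then, are a little off and sometimes report something else, mostly with a low value. They report only what shows in the picture. A call takes as long as a camera call.
- cut_out(label, camera): "region" (384x512 bool, what is visible of it) and "extent" ([centre column, centre row, width, height] in pixels, round what is visible of it).
The state is a dict: "time": time; "q": joint angles; "joint_velocities": joint speeds; "joint_torque": joint torques, N m; "position": TCP position; "tool_rot": TCP orientation; "ft_force": force on the tool from outside, world axes, zero at the start; "moment": the same for the moment, N m; "grip_width": finger opening in m; "grip_force": force on a finger pad.
Only numpy, scipy, OpenCV 4.12 (cv2) and the standard library are available. Lean on these libraries where they do the work, as an engineer would, in place of code of your own. Each camera call takes 0.05 s, during which the arm holds its last target. There are 200 camera calls.

## Working session

There is one attempt and no reset: what is moved stays moved. The work goes in short steps, Python scripts to look and compute and a tool call to move; the robot and the scene stay as the last step left them, time stands still between calls to the robot, and variables do not carry over. Pictures are saved under pics/ and viewed, at most 13 in all, crops included, and the job is handed in when it is done.

Besides the shell and the picture viewer there is one more tool, called after ">>>" as name(argument=value, ...), one argument or row to a line, values as JSON. step_arm: Moves the arm, as the interface text tells. Its arguments: {"type":"object","properties":{"rows":{"type":"array"},"jaw":{"type":"number"},"squeeze":{"type":"number"}},"required":["rows"]}

```bash
mkdir -p pics; ls; cat > h.py <<'E'
import numpy as np,cv2
from rig import get_obs,camera,hand_in,cut_out
from scipy.spatial.transform import Rotation as R
def cam(n):
    o=get_obs(); c=camera(n)
    if 'mount' in c:
        T=np.eye(4);T[:3,:3]=R.from_quat(o['tool_rot']).as_matrix();T[:3,3]=o['position'];c['E']=T@c['mount']
    else: c['E']=np.array(c['extrinsics'])
    f=192/np.tan(np.radians(c['fov_y'])/2); c['K']=np.array([[f,0,c['cx']],[0,f,c['cy']],[0,0,1]]); c['D']=np.array([c['k1'],0,0,0.])
    return c
def rays(c,uv):
    s=cv2.undistortPoints(np.array(uv,float).reshape(-1,1,2),c['K'],c['D']).reshape(-1,2)
    return np.c_[s[:,0],-s[:,1],-np.ones(len(s))]
def pts(c,uv,depth=None):
    uv=np.array(uv,float).reshape(-1,2)
    if depth is None: depth=c['depth'][uv[:,1].round().astype(int),uv[:,0].round().astype(int)]
    return (rays(c,uv)*np.array(depth).reshape(-1,1))@c['E'][:3,:3].T+c['E'][:3,3]
def onz(c,uv,z):
    d=rays(c,uv)@c['E'][:3,:3].T;o=c['E'][:3,3]
    return o+d*((z-o[2])/d[:,2])[:,None]
def proj(c,P):
    p=(np.array(P,float).reshape(-1,3)-c['E'][:3,3])@c['E'][:3,:3]
    p=p*[1,-1,-1]
    return cv2.projectPoints(p.reshape(-1,1,3),np.zeros(3),np.zeros(3),c['K'],c['D'])[0].reshape(-1,2)
def cloud(c,m):
    v,u=np.nonzero(m&(c['depth']>0)); return pts(c,np.c_[u,v])
def seg(n,cn):
    r=cut_out(n,cn); return r
E
python3 - <<'E'
from h import *
np.set_printoptions(precision=4,suppress=True)
ims=[]
o=get_obs();print(o['time'],o['position'],o['tool_rot'],o['grip_width'])
for n in ['scene','side']:
    c=cam(n);ims.append(c['pixels']);print(n,c['E'],c['fov_y'],c['k1'])
    for l in ['spindle','ring','collar','pliers','stand','eye_left','mouthpiece','tube_ring','screwdriver','oil_jar','spare_washer','felt_wheel']:
        r=cut_out(l,n)
        for q in r[:2]:
            P=cloud(c,q['region'])
            print(l,round(q['confidence'],2),np.round(q['extent']),len(P), np.median(P,0) if len(P) else '', np.percentile(P,[2,98],axis=0).ravel() if len(P) else '')
c=cam('wrist');print(c['mount']);cv2.imwrite('pics/w0.png',c['pixels'])
cv2.imwrite('pics/a.png',cv2.resize(np.vstack(ims),None,fx=.78,fy=.78))
E
```

```text
pics
0.0 [ 0.2535 -0.5705  0.2402] [ 0.9783  0.2074 -0.     -0.0011] 0.08721680103689021
scene [[ 0.6494 -0.4943  0.5778  1.1613]
 [ 0.7604  0.4251 -0.491  -0.6002]
 [-0.0029  0.7583  0.6519  0.7497]
 [ 0.      0.      0.      1.    ]] 52.27908139375689 -0.057534440432120845
spindle 0.82 [315. 158.  45.  43.] 1020 [0.5288 0.1756 0.0316] [0.4653 0.1442 0.0051 0.5646 0.2452 0.087 ]
ring 0.49 [318. 150.  20.   6.] 61 [0.5338 0.1819 0.0781] [0.5022 0.169  0.0727 0.548  0.2154 0.0807]
ring 0.39 [216. 200.  29.  40.] 476 [ 0.5298 -0.1927  0.0771] [ 0.4618 -0.2272  0.0011  0.5401 -0.1546  0.1308]
collar 0.65 [318. 149.  26.  15.] 150 [0.5247 0.176  0.0731] [0.4685 0.1552 0.0679 0.5528 0.2396 0.0762]
stand 0.73 [218. 221.  32.  32.] 688 [ 0.5504 -0.2089  0.0383] [ 0.5042 -0.2303  0.0023  0.5596 -0.1564  0.0584]
mouthpiece 0.43 [258. 180.   9.  21.] 87 [ 0.479  -0.0133  0.0226] [ 0.4717 -0.0212  0.0047  0.4864 -0.0043  0.0682]
tube_ring 0.53 [337. 201.  23.  16.] 245 [0.6792 0.1038 0.0191] [0.6586 0.0859 0.0002 0.699  0.1439 0.0324]
screwdriver 0.73 [305. 250.  48.  55.] 503 [ 0.7777 -0.1102 
[... 1910 characters left out ...]
58 [185. 254.  23.  21.] 313 [0.6766 0.105  0.0182] [ 0.6571  0.0848 -0.001   0.7068  0.1264  0.0328]
screwdriver 0.87 [205. 183.  63.  39.] 415 [ 0.7627 -0.0999  0.0216] [ 0.6392 -0.1246  0.0086  0.8227 -0.0743  0.0288]
spare_washer 0.24 [239. 314.  65.  64.] 2467 [0.4974 0.2167 0.0341] [0.4553 0.1495 0.0036 0.5597 0.2526 0.0865]
felt_wheel 0.79 [346. 143.  25.  22.] 576 [ 0.4275 -0.3682  0.02  ] [ 0.3932 -0.4129  0.0036  0.4628 -0.3379  0.0247]
felt_wheel 0.71 [237. 304.  43.  43.] 506 [0.4964 0.2136 0.0721] [0.4684 0.157  0.0666 0.5438 0.2412 0.0758]
[[-0.0008  0.9653  0.2613  0.0724]
 [ 1.      0.001  -0.0006 -0.    ]
 [-0.0008  0.2613 -0.9653 -0.1437]
 [ 0.      0.      0.      1.    ]]
```

>>> step_arm(
  rows=[
    [0.026,0.037,0.006,0,0,0],
    [0.026,0.037,0.006,0,0,0],
    [0.026,0.037,0.006,0,0,0],
    [0.026,0.037,0.006,0,0,0],
    [0.026,0.037,0.006,0,0,0],
    [0.026,0.037,0.006,0,0,0],
    [0.026,0.037,0.006,0,0,0],
    [0.026,0.037,0.006,0,0,0],
    [0.026,0.037,0.006,0,0,0],
    [0.026,0.037,0.006,0,0,0],
  ],
)

```text
time: 2.6
position: [0.5144, -0.1999, 0.3016]
tool_rot: [0.978, 0.207, 0.0, 0.0]
ft_force: [0.6, -0.8, 1.2]
grip_width: 0.087
grip_force: 0.0
```

```bash
python3 - <<'E'
from h import *
np.set_printoptions(precision=4,suppress=True)
o=get_obs();print(o['time'],o['position'],o['q'])
c=cam('wrist');im=c['pixels'].copy()
for l in ['pliers','stand']:
    for q in cut_out(l,'wrist')[:2]:
        P=cloud(c,q['region']);print(l,q['confidence'],np.round(q['extent']),len(P),np.percentile(P,[2,98],axis=0).ravel())
P=pts(c,np.indices((384,512))[::-1].reshape(2,-1).T)
for lo,hi in [(.122,.14),(.052,.061)]:
    m=(P[:,2]>lo)&(P[:,2]<hi)&(np.hypot(P[:,0]-.525,P[:,1]+.19)<.07)&(c['depth'].ravel()>0)
    Q=P[m]; r=cv2.minAreaRect((Q[:,:2]*1000).astype(np.float32)); print(lo,m.sum(),np.median(Q,0),r)
    im.reshape(-1,3)[m]//=2
cv2.imwrite('pics/w1.png',np.vstack([im]))
E
```

```text
2.6 [ 0.5144 -0.1999  0.3016] [-0.5732  0.3609  1.5431 -0.      1.2371  0.5798]
pliers 0.75 [253. 164.  63.  44.] 1240 [ 0.514  -0.2239  0.0559  0.5404 -0.1583  0.1311]
stand 0.68 [252. 155.  65.  64.] 1682 [ 0.4964 -0.2262  0.0098  0.5599 -0.1583  0.0581]
0.122 243 [ 0.5275 -0.2178  0.1299] ((526.9623413085938, -193.9177703857422), (19.902099609375, 62.06776428222656), 8.395489692687988)
0.052 1566 [ 0.5393 -0.194   0.0563] ((526.7426147460938, -194.12939453125), (60.32379913330078, 70.17139434814453), 8.172752380371094)
```

View pics/w1.png

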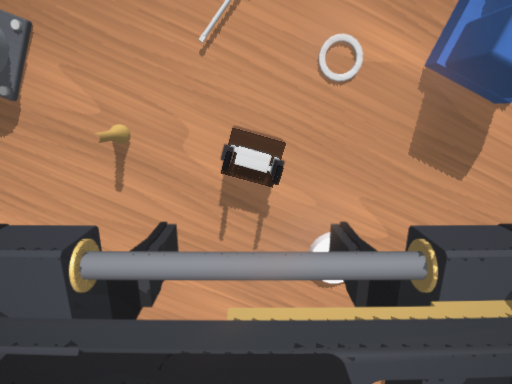

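View pics/a.png

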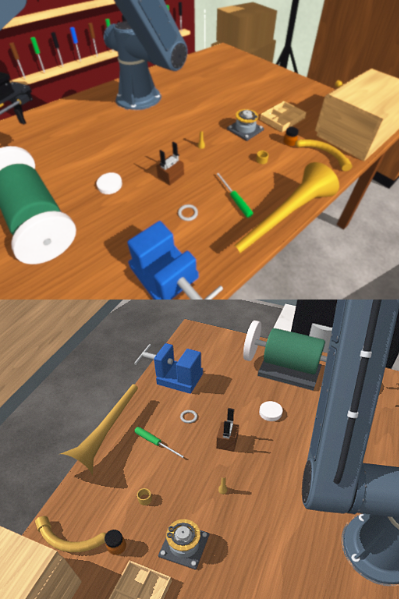

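>>> step_arm(
  rows=[
    [0,0.05,-0.006,0,0,0],
    [0,0.05,-0.006,0,0,0],
    [0,0.05,-0.006,0,0,0],
    [0,0.05,-0.006,0,0,0],
    [0,0.05,-0.006,0,0,0],
    [0,0.05,-0.006,0,0,0],
    [0,0.05,-0.006,0,0,0],
    [0,0.05,-0.006,0,0,0],
    [0,0,-0.02,0,0,0],
    [0,0,-0.02,0,0,0],
    [0,0,0,0,0,0],
  ],
)

```text
time: 4.12
position: [0.5126, 0.1976, 0.2117]
tool_rot: [0.978, 0.207, -0.002, 0.0]
ft_force: [0.1, 0.9, -0.1]
grip_width: 0.0872
grip_force: 0.0
```

```bash
python3 - <<'E'
from h import *
np.set_printoptions(precision=4,suppress=True)
o=get_obs();print(o['time'],o['position'],o['q'])
c=cam('wrist');im=c['pixels'].copy()
np.save('ring1.npy',dict(c=c),allow_pickle=True)
for l in ['ring','collar','spindle','eye_left','eye_right']:
    for q in cut_out(l,'wrist')[:2]:
        P=cloud(c,q['region']);print(l,q['confidence'],np.round(q['extent']),len(P),np.percentile(P,[2,98],axis=0).ravel())
P=pts(c,np.indices((384,512))[::-1].reshape(2,-1).T)
for lo,hi in [(.0755,.0795),(.0825,.088),(.069,.0745),(.005,.02)]:
    m=(P[:,2]>lo)&(P[:,2]<hi)&(np.hypot(P[:,0]-.51,P[:,1]-.197)<.08)&(c['depth'].ravel()>0)
    Q=P[m]; print(lo,m.sum(),np.median(Q,0),cv2.minEnclosingCircle((Q[:,:2]*1000).astype(np.float32)),cv2.minAreaRect((Q[:,:2]*1000).astype(np.float32)))
cv2.imwrite('pics/w2.png',cv2.resize(im[0:260,120:400],None,fx=2.8,fy=2.3*2.8/2.8)) if 0 else cv2.imwrite('pics/w2.png',cv2.resize(im[40:260,130:390],None,fx=2.7,fy=2.7,interpolation=cv2.INTER_CUBIC))
E
```

```text
4.125 [0.5126 0.1976 0.2117] [ 0.1648  0.4656  1.6519 -0.0005  1.0284  1.3189]
ring 0.72 [252. 186.  65.  77.] 1508 [0.4819 0.1686 0.0728 0.5497 0.2273 0.0786]
collar 0.71 [250. 189.  92.  91.] 2936 [0.4694 0.156  0.0703 0.552  0.2393 0.0738]
collar 0.34 [254. 172. 115. 120.] 7831 [0.4641 0.1488 0.0107 0.5637 0.2502 0.086 ]
spindle 0.56 [254. 174. 116. 121.] 7933 [0.4651 0.1484 0.0105 0.5642 0.2505 0.086 ]
spindle 0.24 [239. 181.  39.  74.] 730 [0.4813 0.1984 0.0728 0.5474 0.2281 0.0786]
eye_left 0.68 [238. 181.  39.  78.] 720 [0.4818 0.199  0.0729 0.5475 0.2281 0.0786]
eye_right 0.81 [253. 184.  68.  79.] 1586 [0.4813 0.1685 0.0717 0.5499 0.2276 0.0786]
0.0755 1454 [0.5147 0.1998 0.0773] ((515.8111572265625, 198.61306762695312), 36.75295639038086) ((515.0711669921875, 198.9203643798828), (72.1718978881836, 61.93447494506836), 12.160228729248047)
0.0825 1103 [0.5112 0.198  0.0853] ((510.649169921875, 197.64425659179688), 17.584569931030273) ((510.77093505859375, 197.38037109375), (34.2633171081543, 34.029869079589844), 23.50084686279297)
0.069 3605 [0.5152 0.2    0.0722] ((510.3011169433594, 197.8046112060547), 45.02218246459961) ((510.3398132324219, 197.57421875), (88.45632934570312, 87.72186279296875), 25.475614547729492)
0.005 2902 [0.5495 0.2238 0.0123] ((511.18853759765625, 198.2430419921875), 75.86376953125) ((510.4065246582031, 197.52052307128906), (110.50345611572266, 110.3518295288086), 2.5836668014526367)
```

View pics/w2.png

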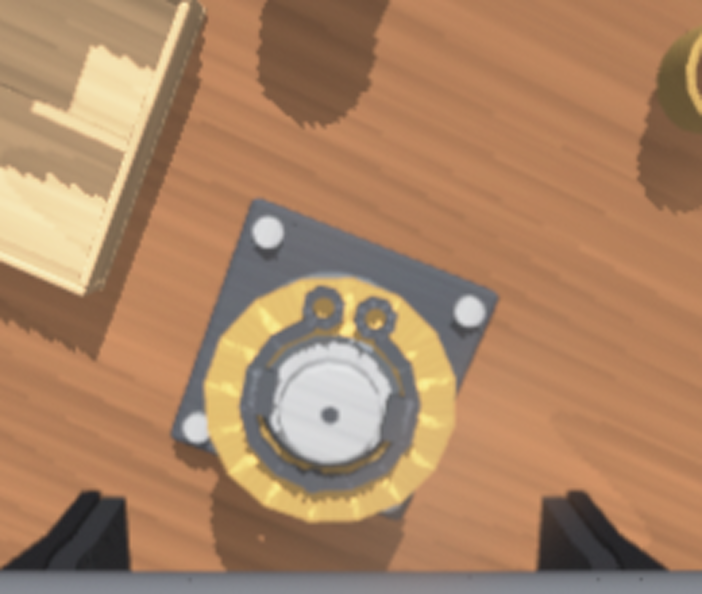

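>>> step_arm(
  rows=[
    [0.01,0.02,0,0,0,-8],
    [0.01,0.02,0,0,0,-8],
    [0,0,0,0,0,0],
    [0,0,0,0,0,0],
  ],
)

```text
time: 4.92
position: [0.5331, 0.2383, 0.2134]
tool_rot: [0.998, 0.07, -0.0, 0.0]
ft_force: [0.1, -0.1, 0.6]
grip_width: 0.0869
grip_force: 0.0
```

```bash
cat > eyes.py <<'E'
from h import *
from scipy.optimize import least_squares
def fit(c,z0=.077,x0=(.5107,.198,np.radians(12))):
    P=pts(c,np.indices((384,512))[::-1].reshape(2,-1).T)
    m=(abs(P[:,2]-z0)<.002)&(np.hypot(P[:,0]-.515,P[:,1]-.199)<.05)&(c['depth'].ravel()>0)
    Q=P[m]; h=cv2.convexHull((Q[:,:2]*1000).astype(np.float32),returnPoints=True)[:,0]/1000
    mm=m.reshape(384,512).astype(np.uint8)
    ct=max(cv2.findContours(mm,cv2.RETR_EXTERNAL,cv2.CHAIN_APPROX_NONE)[0],key=len)[:,0]
    h=onz(c,ct,z0)[:,:2]
    def res(p):
        a=p[2];C=np.array([[np.cos(a),np.sin(a)],[-np.sin(a),np.cos(a)]])
        l=(h-p[:2])@C.T
        d=np.minimum.reduce([np.hypot(*l.T)-.031,np.hypot(l[:,0]-.033,l[:,1]-.009)-.007,np.hypot(l[:,0]-.033,l[:,1]+.009)-.007])
        return d+p[3]
    r=least_squares(res,list(x0)+[0],loss='soft_l1',f_scale=.0008)
    a=r.x[2];M=np.array([[np.cos(a),-np.sin(a)],[np.sin(a),np.cos(a)]])
    print('centre',r.x[:2],'yaw',np.degrees(a),'margin',r.x[3],'z',np.median(Q[:,2]),'rms',np.sqrt(np.mean(r.fun**2)),len(h))
    for s in (1,-1):
        e=r.x[:2]+M@[.033,s*.009];print('eye',s,e,'px',proj(c,[*e,z0]))
    return r.x
E
python3 - <<'E'
from eyes import *
np.set_printoptions(precision=4,suppress=True)
c1=np.load('ring1.npy',allow_pickle=True).item()['c']; fit(c1)
print('holes by pixel',onz(c1,[[250,153.7],[269.3,157.4]],.0765))
o=get_obs();print(o['time'],o['position'],R.from_quat(o['tool_rot']).as_euler('xyz',degrees=True))
c=cam('wrist');fit(c)
im=c['pixels']
P=proj(c,[.542,.205,.077])[0];print(P)
u,v=P.astype(int)
cv2.imwrite('pics/w3.png',cv2.resize(im[v-45:v+75,u-70:u+70],None,fx=4,fy=4,interpolation=cv2.INTER_CUBIC));print(u-70,v-45)
np.save('ring2.npy',dict(c=c),allow_pickle=True)
for n in ['scene','side']:
    fit(cam(n))
E
```

```text
centre [0.5112 0.1981] yaw 12.065508458390221 margin 0.0011596170665005947 z 0.07728184628279533 rms 0.003728619176362837 390
eye 1 [0.5416 0.2138] px [[249.7483 154.1778]]
eye -1 [0.5454 0.1962] px [[269.0759 158.1952]]
holes by pixel [[0.5421 0.2137 0.0765]
 [0.5461 0.1962 0.0765]]
4.925 [0.5331 0.2383 0.2134] [179.9735   0.0375   8.0612]
centre [0.5117 0.1985] yaw 12.619646096571593 margin 0.001436685951206275 z 0.07716926886587064 rms 0.0036466204866724495 380
eye 1 [0.5419 0.2145] px [[279.6835 183.9062]]
eye -1 [0.5458 0.1969] px [[298.8359 182.408 ]]
[289.6213 185.1725]
219 140
centre [0.5105 0.2   ] yaw 11.59336657097403 margin 0.0016972828073034485 z 0.07728320598215455 rms 0.004243063793365487 91
eye 1 [0.5411 0.2154] px [[327.2214 148.7933]]
eye -1 [0.5447 0.1978] px [[324.2499 151.4118]]
centre [0.5089 0.1967] yaw 3.0740904600019303 margin 0.0036021176404650644 z 0.07691024272790176 rms 0.004317636520541158 166
eye 1 [0.5413 0.2075] px [[218.1702 298.4121]]
eye -1 [0.5423 0.1895] px [[221.4524 290.8051]]
```

View pics/w3.png

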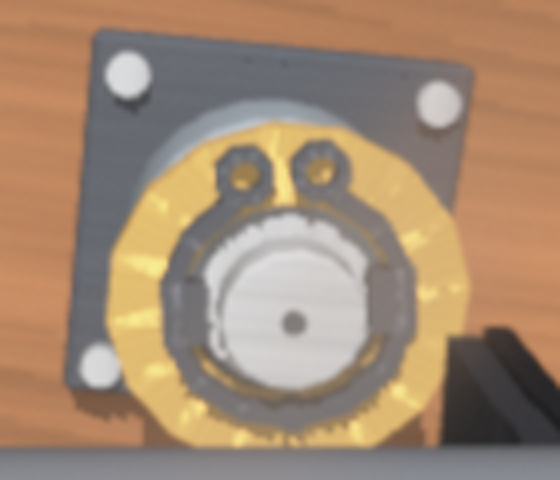

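>>> step_arm(
  rows=[
    [0,-0.048,0,0,0,0],
    [0,-0.048,0,0,0,0],
    [0,-0.048,0,0,0,0],
    [0,-0.048,0,0,0,0],
    [0,-0.048,0,0,0,0],
    [0,-0.048,0,0,0,0],
    [0,-0.048,0,0,0,0],
    [-0.003,-0.048,0,0,0,0.3],
    [-0.003,-0.048,0,0,0,0],
    [0,0,0,0,0,0],
    [0,0,0,0,0,0],
  ],
)

```text
time: 6.45
position: [0.5268, -0.1929, 0.2131]
tool_rot: [0.997, 0.071, -0.0, -0.001]
ft_force: [-0.5, 0.2, 0.0]
grip_width: 0.0871
grip_force: 0.0
```

```bash
python3 - <<'E'
from h import *
np.set_printoptions(precision=4,suppress=True)
o=get_obs();print(o['time'],o['position'],R.from_quat(o['tool_rot']).as_euler('xyz',degrees=True))
for n in ['wrist','scene','side']:
  c=cam(n)
  P=pts(c,np.indices((384,512))[::-1].reshape(2,-1).T)
  for lo,hi in [(.122,.14),(.052,.061)]:
    m=(P[:,2]>lo)&(P[:,2]<hi)&(np.hypot(P[:,0]-.527,P[:,1]+.194)<.05)&(c['depth'].ravel()>0)
    Q=P[m]
    if len(Q)>5: r=cv2.minAreaRect((Q[:,:2]*1000).astype(np.float32)); print(n,lo,m.sum(),np.median(Q,0),r)
E
```

```text
6.45 [ 0.5268 -0.1929  0.2131] [-179.9307    0.0455    8.1961]
wrist 0.122 448 [ 0.5278 -0.1936  0.1299] ((526.9471435546875, -193.71697998046875), (19.492202758789062, 62.18929672241211), 7.975862503051758)
wrist 0.052 2398 [ 0.5401 -0.1933  0.0563] ((526.4208374023438, -193.74588012695312), (60.52784729003906, 69.85102081298828), 8.257615089416504)
scene 0.122 61 [ 0.5275 -0.1693  0.1274] ((525.6787719726562, -191.90753173828125), (21.415374755859375, 64.97708892822266), 8.42293930053711)
scene 0.052 264 [ 0.541  -0.1975  0.0565] ((526.78955078125, -193.11492919921875), (61.682865142822266, 72.06481170654297), 7.0583086013793945)
side 0.122 52 [ 0.5224 -0.1671  0.1283] ((522.5978393554688, -194.22940063476562), (19.437849044799805, 64.23954772949219), 3.344856023788452)
side 0.052 335 [ 0.5144 -0.1867  0.0568] ((525.1886596679688, -193.56201171875), (60.293617248535156, 74.2913589477539), 8.731003761291504)
```

>>> step_arm(
  rows=[
    [0,-0.0008,-0.03,0,0,0],
    [0,0,-0.03,0,0,0],
    [0,0,-0.03,0,0,0],
    [0,0,-0.015,0,0,0],
    [0,0,-0.008,0,0,0],
    [0,0,0,0,0,0],
    [0,0,0,0,0,0],
  ],
)

```text
time: 7.48
position: [0.5283, -0.1943, 0.1012]
tool_rot: [0.997, 0.072, 0.001, 0.001]
ft_force: [0.7, 0.2, 0.2]
grip_width: 0.087
grip_force: 0.0
```

>>> step_arm(
  jaw=0.0595,
  squeeze=25,
  rows=[
    [0,0,0,0,0,0],
    [0,0,0,0,0,0],
    [0,0,0,0,0,0],
    [0,0,0,0,0,0],
    [0,0,0,0,0,0],
  ],
)

```text
time: 8.1
position: [0.5274, -0.1933, 0.1004]
tool_rot: [0.997, 0.072, -0.0, -0.001]
ft_force: [-0.5, 3.3, 3.5]
grip_width: 0.0602
grip_force: 8.1
```

>>> step_arm(
  jaw=0.07,
  rows=[
    [0,0,0,0,0,0],
    [0,0,-0.001,0,0,0],
    [0,0,-0.001,0,0,0],
    [0,0,-0.0005,0,0,0],
    [0,0,0,0,0,0],
  ],
)

```text
time: 8.72
position: [0.5275, -0.1941, 0.0976]
tool_rot: [0.997, 0.072, -0.0, -0.0]
ft_force: [-0.1, 0.1, 0.0]
grip_width: 0.07
grip_force: 0.0
```

>>> step_arm(
  jaw=0.0585,
  squeeze=25,
  rows=[
    [0,0,0,0,0,0],
    [0,0,0,0,0,0],
    [0,0,0,0,0,0],
    [0,0,0,0,0,0],
  ],
)

```text
time: 9.22
position: [0.5274, -0.1936, 0.0978]
tool_rot: [0.997, 0.072, -0.0, -0.0]
ft_force: [0.1, 1.7, 1.4]
grip_width: 0.0592
grip_force: 7.8
```

>>> step_arm(
  rows=[
    [0,0,0.01,0,0,0],
    [0,0,0.025,0,0,0],
    [0,0,0.03,0,0,0],
    [0,0,0.03,0,0,0],
    [0,0,0.025,0,0,0],
    [0,0.02,0,0,0,0],
    [0,0.04,0,0,0,0],
    [0,0.045,0,0,0,0],
    [0,0.045,0,0,0,0],
    [0,0.045,0,0,0,0],
    [0,0.045,0,0,0,0],
    [0,0.045,0,0,0,0],
  ],
)

```text
time: 10.72
position: [0.5257, 0.0935, 0.2163]
tool_rot: [0.997, 0.072, -0.002, -0.0]
ft_force: [0.4, -0.4, -1.4]
grip_width: 0.0587
grip_force: 6.9
```

>>> step_arm(
  rows=[
    [0.003,0.04,0,0,0,1],
    [0.005,0.04,0,0,0,1],
    [0.005,0.024,0,0,0,1],
    [0.003,0.01,-0.005,0,0,1],
    [0,0,-0.01,0,0,0],
    [0,0,0,0,0,0],
    [0,0,0,0,0,0],
  ],
)

```text
time: 11.6
position: [0.5434, 0.204, 0.2024]
tool_rot: [0.994, 0.106, -0.0, 0.0]
ft_force: [0.4, 0.3, -2.0]
grip_width: 0.0584
grip_force: 6.9
```

```bash
python3 - <<'E'
from h import *
np.set_printoptions(precision=4,suppress=True)
o=get_obs();print(o['time'],o['position'],R.from_quat(o['tool_rot']).as_euler('xyz',degrees=True),o['grip_width'],o['ft_force'])
ims=[]
for n in ['scene','side','wrist']:
  c=cam(n); np.save('t_%s.npy'%n,c,allow_pickle=True)
  u,v=(proj(c,[.53,.203,.1])[0]).astype(int) if n!='wrist' else (256,200)
  w=40 if n!='wrist' else 128
  v=min(v,384-w)
  ims.append(cv2.resize(c['pixels'][v-w:v+w,u-w:u+w],(400,400) if n!='wrist' else (1,400),interpolation=cv2.INTER_CUBIC)); print(n,u-w,v-w)
  if n=='wrist': cv2.imwrite('pics/w4.png',c['pixels'])
cv2.imwrite('pics/b.png',np.hstack(ims[:2]))
E
```

```text
11.6 [0.5434 0.204  0.2024] [179.9925   0.0565  12.155 ] 0.05842120528015782 [ 0.3932  0.3264 -1.9599]
scene 282 102
side 183 253
wrist 128 72
```

View pics/b.png

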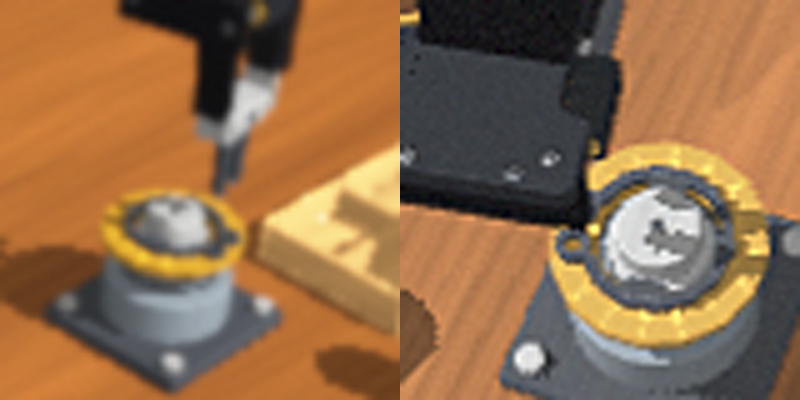

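View pics/w4.png

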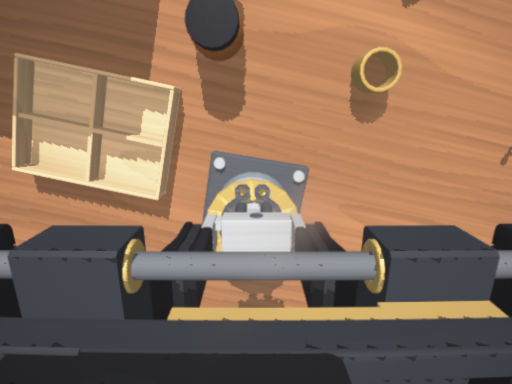

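```bash
python3 - <<'E'
from eyes import *
np.set_printoptions(precision=4,suppress=True)
L=lambda n:np.load('t_%s.npy'%n,allow_pickle=True).item()
c=L('wrist'); T=c['E']@np.linalg.inv(c['mount'])
fitc=onz(c,[[243,192.5],[263,192.5]],.0765);print('eyes px',fitc,fitc.mean(0))
P=pts(c,np.indices((384,512))[::-1].reshape(2,-1).T)
l=(P-T[:3,3])@T[:3,:3]
m=(abs(l[:,1])<.018)&(l[:,2]>.01)&(l[:,2]<.055)&(abs(l[:,0])<.03)&(c['depth'].ravel()>0)
Q=l[m];print(len(Q),np.percentile(Q,[1,5,50,95,99],axis=0))
print(c['E'][:3,3])
# block front/top depth by rows along column 254
for r in range(205,252,3): print(r,l.reshape(384,512,3)[r,256],P.reshape(384,512,3)[r,256])
t=T[:3,3]; R0=T[:3,:3]
s=L('scene')
for y in(.0095,-.0095):
  for x in (0,.003,-.003): print('tip',y,x,proj(s,t+R0@[x,y,.090])[0])
print('side',proj(L('side'),t+R0@[0,.0095,.09]))
im=s['pixels'];u,v=325,130
cv2.imwrite('pics/c.png',cv2.resize(im[v-25:v+25,u-30:u+30],None,fx=12,fy=12,interpolation=cv2.INTER_CUBIC))
E
```

```text
eyes px [[0.5417 0.2133 0.0765]
 [0.5455 0.1955 0.0765]] [0.5436 0.2044 0.0765]
2280 [[-0.0091 -0.0176  0.0241]
 [-0.0081 -0.0162  0.0247]
 [ 0.003  -0.0002  0.0258]
 [ 0.0101  0.0162  0.0361]
 [ 0.0106  0.0177  0.0396]]
[0.6145 0.2197 0.3467]
205 [-0.0139  0.0026  0.1321] [0.5308 0.1988 0.0709]
208 [-0.017   0.0026  0.1327] [0.5278 0.1981 0.0703]
211 [-0.0162  0.0025  0.1213] [0.5285 0.1984 0.0816]
214 [0.0106 0.0016 0.0354] [0.5545 0.2048 0.1675]
217 [0.0107 0.0016 0.0296] [0.5546 0.2049 0.1733]
220 [0.0101 0.0015 0.026 ] [0.554  0.2048 0.1769]
223 [0.0087 0.0015 0.0249] [0.5526 0.2045 0.1781]
226 [0.0068 0.0015 0.0249] [0.5508 0.2041 0.1781]
229 [0.0045 0.0015 0.0257] [0.5486 0.2037 0.1772]
232 [0.0028 0.0015 0.0254] [0.5469 0.2033 0.1776]
235 [0.0009 0.0015 0.0254] [0.545  0.2029 0.1776]
238 [-0.001   0.0015  0.0254] [0.5431 0.2025 0.1776]
241 [-0.003   0.0016  0.0255] [0.5412 0.2021 0.1774]
244 [-0.0052  0.0016  0.026 ] [0.539  0.2016 0.1769]
247 [-0.0067  0.0016  0.0249] [0.5376 0.2013 0.178 ]
250 [-0.0088  0.0016  0.0252] [0.5356 0.2008 0.1777]
tip 0.0095 0 [325.2057 141.9115]
tip 0.0095 0.003 [326.0885 142.2463]
tip 0.0095 -0.003 [324.3249 141.5774]
tip -0.0095 0 [328.3414 139.1654]
tip -0.0095 0.003 [329.2189 139.4938]
tip -0.0095 -0.003 [327.4659 138.8378]
side [[217.4749 284.2257]]
```

View pics/c.png

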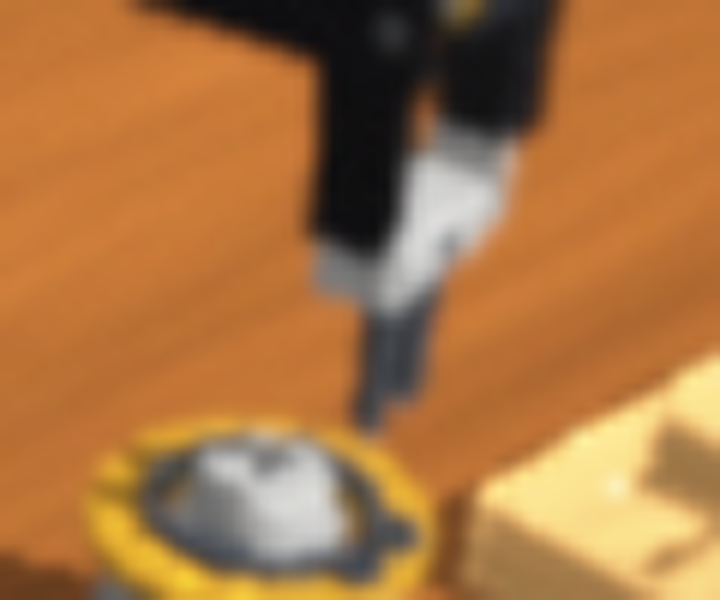

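>>> step_arm(
  jaw=0.0598,
  rows=[
    [0,0.0008,-0.012,0,0,0.1],
    [0,0,-0.012,0,0,0],
    [0,0,-0.008,0,0,0],
    [0,0,0,0,0,0],
    [0,0,0,0,0,0],
  ],
)

```text
time: 12.38
position: [0.5438, 0.2059, 0.1708]
tool_rot: [0.994, 0.108, 0.0, -0.0]
ft_force: [0.7, 1.2, -2.2]
grip_width: 0.0598
grip_force: 6.6
```

```bash
python3 - <<'E'
from eyes import *
np.set_printoptions(precision=4,suppress=True)
o=get_obs();print(o['position'],R.from_quat(o['tool_rot']).as_euler('xyz',degrees=True),o['grip_width'],o['ft_force'])
c=cam('wrist'); T=c['E']@np.linalg.inv(c['mount']);np.save('w5.npy',c,allow_pickle=True)
t=T[:3,3]; R0=T[:3,:3]
for e in [[.5417,.2138,.0765],[.5455,.1962,.0765]]: print('eye exp',proj(c,e),R0.T@(e-t))
for y in(.009,-.009): print('tip exp',proj(c,t+R0@[0,y,.0895]))
im=c['pixels'];u,v=256,195
cv2.imwrite('pics/w5.png',np.hstack([cv2.resize(im[v-40:v+60,u-50:u+50],(500,500),interpolation=cv2.INTER_CUBIC),
 cv2.resize(cam('scene')['pixels'][115:165,300:330+0],(300,500),interpolation=cv2.INTER_CUBIC)]))
E
```

```text
[0.5438 0.2059 0.1708] [179.999   -0.017   12.3443] 0.05982036377499087 [ 0.6517  1.2043 -2.1626]
eye exp [[243.1601 203.0898]] [-0.0004 -0.0082  0.0943]
eye exp [[265.3653 203.129 ]] [-0.0005  0.0098  0.0943]
tip exp [[264.5936 204.3348]]
tip exp [[241.9668 204.3554]]
```

View pics/w5.png

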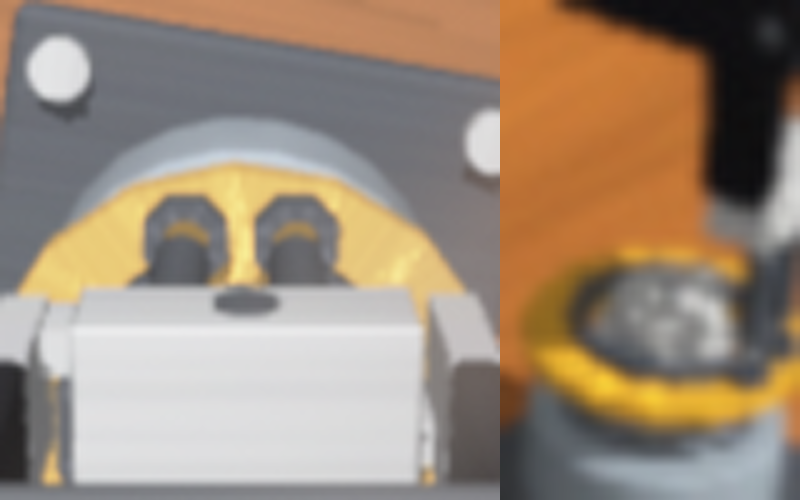

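```bash
python3 - <<'E'
from eyes import *
np.set_printoptions(precision=2,suppress=True)
c=np.load('w5.npy',allow_pickle=True).item(); T=c['E']@np.linalg.inv(c['mount'])
t=T[:3,3]; R0=T[:3,:3]
P=lambda *a:((proj(c,t+R0@np.array(a))[0]-[206,155])*5)
for y in (-.0091,.0091):
  print('shoulder front bottom',[P(x,y,.0855) for x in (.0025,.0045,.0065)], 'sides x',P(0,y-.0045,.075),P(0,y+.0045,.075))
for e in [[.5417,.2138],[.5455,.1962]]:
  e=np.r_[e,.077]; l=R0.T@(e-t); print('boss front',P(l[0]+.007,l[1],l[2]),'hole front/back top',P(l[0]+.0036,l[1],l[2]),P(l[0]-.0036,l[1],l[2]), 'sides',P(l[0],l[1]-.007,l[2])[0],P(l[0],l[1]+.007,l[2])[0])
g=c['pixels'].astype(int)
for u in (241,242,243,264,265,266): print(u,g[192:214,u].sum(1))
for v in (206,208): print(v,g[v,232:278].sum(1))
E
```

```text
shoulder front bottom [array([178.14, 239.08]), array([178.01, 226.8 ]), array([177.87, 214.46])] sides x [145.83 275.49] [205.83 275.44]
shoulder front bottom [array([294.69, 238.97]), array([294.81, 226.69]), array([294.93, 214.35])] sides x [267.17 275.39] [327.17 275.32]
boss front [185.3  199.67] hole front/back top [185.5 220. ] [185.91 262.55] sides 142.46348659161526 228.95493194383448
boss front [297.37 199.88] hole front/back top [297.16 220.19] [296.73 262.74] sides 253.70252377215905 340.1805641065937
241 [551 493 368 330 338 350 367 381 380 361 323 301 301 298 301 301 299 299
 297 324 479 584]
242 [551 492 365 327 337 340 349 369 377 360 322 304 304 299 298 295 294 293
 291 319 478 588]
243 [553 493 366 327 337 345 355 372 377 363 328 302 296 295 292 289 291 288
 286 314 475 584]
264 [556 500 368 330 343 350 358 376 384 368 334 313 311 311 309 307 310 306
 309 336 480 584]
265 [555 497 368 330 343 345 349 371 383 366 334 317 313 315 316 316 316 315
 314 339 482 583]
266 [549 491 367 332 347 359 359 373 384 373 342 317 313 314 316 319 317 317
 320 342 483 583]
206 [558 546 489 374 321 271 273 287 294 301 298 292 285 274 261 295 355 368
 364 387 500 597 621 618 562 400 361 323 268 276 288 301 309 316 316 311
 302 299 344 390 383 443 531 554 554 555]
208 [561 552 508 385 275 261 275 286 294 299 294 291 282 267 251 266 319 355
 371 400 534 616 604 573 556 492 365 294 259 273 289 300 310 316 317 314
 307 298 298 324 390 489 543 554 558 562]
```

>>> step_arm(
  rows=[
    [0.0012,-0.0007,0,0,0,0],
    [0,0,-0.0015,0,0,0],
    [0,0,-0.0015,0,0,0],
    [0,0,-0.0015,0,0,0],
    [0,0,-0.001,0,0,0],
    [0,0,0,0,0,0],
  ],
)

```text
time: 13.22
position: [0.5447, 0.2051, 0.1651]
tool_rot: [0.994, 0.107, -0.0, 0.0]
ft_force: [0.4, -0.4, -2.0]
grip_width: 0.0602
grip_force: 6.6
```

>>> step_arm(
  rows=[
    [0,0,-0.001,0,0,0],
    [0,0,-0.001,0,0,0],
    [0,0,0,0,0,0],
    [0,0,0,0,0,0],
  ],
)

```text
time: 13.72
position: [0.5448, 0.2051, 0.1632]
tool_rot: [0.994, 0.107, 0.0, -0.0]
ft_force: [0.6, 0.2, -1.7]
grip_width: 0.0601
grip_force: 6.6
```

```bash
python3 - <<'E'
from eyes import *
o=get_obs();print(o['position'],o['grip_width'],o['ft_force'])
c=cam('wrist');im=c['pixels'];u,v=256,205
np.save('w6.npy',c,allow_pickle=True)
cv2.imwrite('pics/w6.png',cv2.resize(im[v-40:v+60,u-50:u+50],(500,500),interpolation=cv2.INTER_CUBIC))
E
```

```text
[0.54482755 0.20510808 0.16324553] 0.060090510079627873 [ 0.55720075  0.18765822 -1.71938109]
```

View pics/w6.png

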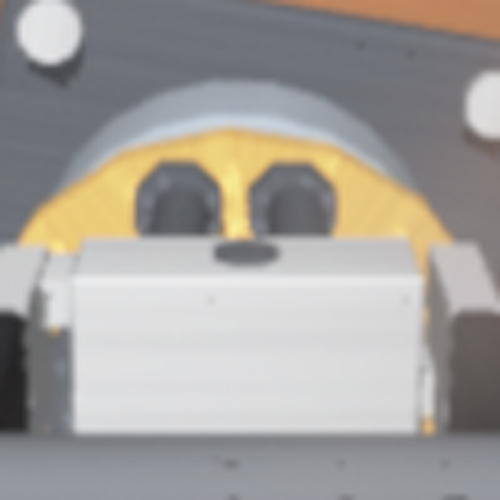

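>>> step_arm(
  rows=[
    [0,0,-0.0008,0,0,0],
    [0,0,-0.0006,0,0,0],
    [0,0,0,0,0,0],
    [0,0,0,0,0,0],
  ],
)

```text
time: 14.28
position: [0.545, 0.2051, 0.1621]
tool_rot: [0.994, 0.107, 0.0, -0.0]
ft_force: [-0.1, 0.2, 0.5]
grip_width: 0.0602
grip_force: 6.6
```

>>> step_arm(
  jaw=0.054,
  squeeze=45,
  rows=[
    [0,0,0,0,0,0],
    [0,0,0,0,0,0],
    [0,0,0,0,0,0],
  ],
)

```text
time: 14.65
position: [0.5451, 0.2051, 0.1619]
tool_rot: [0.994, 0.107, 0.0, 0.0]
ft_force: [0.0, -0.5, 0.2]
grip_width: 0.0544
grip_force: 10.9
```

>>> step_arm(
  jaw=0.048,
  rows=[
    [-0.0003,0,0,0,0,0],
    [-0.0003,0,0,0,0,0],
    [0,0,0,0,0,0],
  ],
)

```text
time: 15.02
position: [0.5445, 0.2052, 0.162]
tool_rot: [0.994, 0.107, 0.0, -0.0]
ft_force: [0.8, 1.0, 1.0]
grip_width: 0.0486
grip_force: 13.9
```

>>> step_arm(
  jaw=0.0438,
  rows=[
    [-0.0005,0,0,0,0,0],
    [-0.0005,0,0,0,0,0],
    [0,0,0,0,0,0],
    [0,0,0,0,0,0],
  ],
)

```text
time: 15.52
position: [0.5435, 0.2051, 0.1619]
tool_rot: [0.994, 0.107, 0.0, -0.0]
ft_force: [0.9, 0.5, -1.0]
grip_width: 0.0441
grip_force: 16.0
```

```bash
python3 - <<'E'
from eyes import *
o=get_obs();print(o['position'],o['grip_width'],o['ft_force'])
c=cam('wrist');im=c['pixels'];u,v=256,205
np.save('w7.npy',c,allow_pickle=True)
s=cam('side')['pixels']
cv2.imwrite('pics/w7.png',np.hstack([cv2.resize(im[v-40:v+60,u-50:u+50],(400,400),interpolation=cv2.INTER_CUBIC),cv2.resize(s[270:340,200:270],(400,400),interpolation=cv2.INTER_CUBIC)]))
T=c['E']@np.linalg.inv(c['mount']);t=T[:3,3]; R0=T[:3,:3]
P=pts(c,np.indices((384,512))[::-1].reshape(2,-1).T)
l=((P-t)@R0).reshape(384,512,3)
m=(abs(P[:,2]-.0765)<.0025).reshape(384,512)&(l[...,0]>-.005)&(l[...,0]<.012)&(abs(l[...,1])<.04)
y=l[m][:,1]; print(np.histogram(y*1000,np.arange(-32,33,2)))
E
```

```text
[0.54348744 0.20513493 0.16194392] 0.0441413035741172 [ 0.89324158  0.53925893 -1.04410981]
(array([ 0,  0,  0,  0,  0,  8, 12,  9, 16, 15, 31, 29,  0,  0,  0,  0,  0,
        0,  0,  0, 29, 25, 22, 13, 13, 10, 11,  0,  0,  0,  0,  0]), array([-32, -30, -28, -26, -24, -22, -20, -18, -16, -14, -12, -10,  -8,
        -6,  -4,  -2,   0,   2,   4,   6,   8,  10,  12,  14,  16,  18,
        20,  22,  24,  26,  28,  30,  32]))
```

View pics/w7.png

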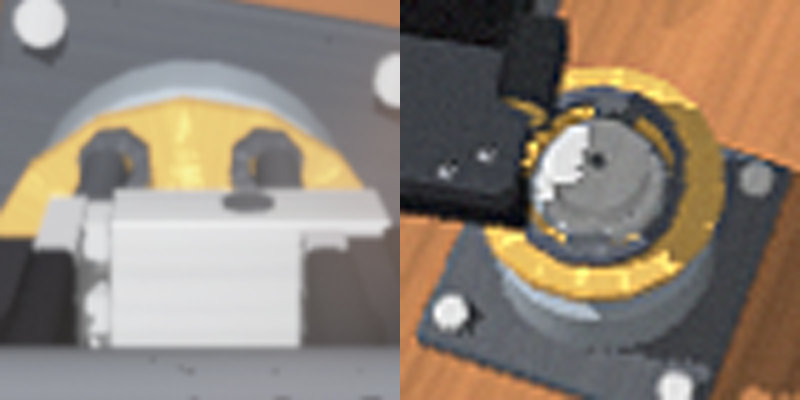

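>>> step_arm(
  jaw=0.042,
  rows=[
    [-0.0008,-0.0001,0,0,0,0],
    [0,0,-0.0005,0,0,0],
    [0,0,-0.001,0,0,0],
    [0,0,-0.001,0,0,0],
    [0,0,0,0,0,0],
    [0,0,0,0,0,0],
  ],
)

```text
time: 16.38
position: [0.5424, 0.205, 0.1594]
tool_rot: [0.994, 0.107, -0.0, -0.0]
ft_force: [1.5, -0.1, 2.1]
grip_width: 0.0422
grip_force: 17.2
```

>>> step_arm(
  rows=[
    [0,0,-0.001,0,0,0],
    [0,0,-0.001,0,0,0],
    [0,0,-0.001,0,0,0],
    [0,0,0,0,0,0],
  ],
)

```text
time: 16.88
position: [0.5424, 0.205, 0.1563]
tool_rot: [0.994, 0.107, -0.0, -0.0]
ft_force: [1.3, -0.1, 2.4]
grip_width: 0.0422
grip_force: 17.3
```

```bash
cat > lev.py <<'E'
from eyes import *
np.set_printoptions(precision=4,suppress=True)
o=get_obs();print(o['position'],o['grip_width'],o['ft_force'],o['moment'])
c=cam('side');P=pts(c,np.indices((384,512))[::-1].reshape(2,-1).T).reshape(384,512,3)
d=P[...,:2]-[.5107,.198]; r=np.hypot(d[...,0],d[...,1]); a=np.degrees(np.arctan2(d[...,1],d[...,0]))-12
for nm,lo,hi in (('ring',.0255,.0305),('collar',.0355,.0425)):
    for k in range(0,360,45):
        m=(r>lo)&(r<hi)&(abs((a-k+180)%360-180)<20)&(P[...,2]>.05)&(P[...,2]<.084)&(c['depth']>0)
        if m.sum()>4: print(nm,k,m.sum(),np.percentile(P[m][:,2],[20,50,80]))
E
python3 lev.py
```

```text
[0.5424 0.205  0.1563] 0.042222999402009805 [ 1.256  -0.1122  2.4208] [ 0.0341 -0.2508 -0.0601]
ring 45 7 [0.0663 0.0677 0.0711]
ring 90 21 [0.0681 0.0703 0.0714]
ring 135 10 [0.0648 0.0695 0.0707]
ring 180 18 [0.0683 0.0693 0.0705]
ring 225 29 [0.065  0.0669 0.0706]
ring 270 21 [0.0689 0.0697 0.0714]
ring 315 14 [0.066  0.0678 0.0709]
collar 45 25 [0.0646 0.0653 0.0662]
collar 90 44 [0.0637 0.0652 0.0665]
collar 135 42 [0.0643 0.0655 0.067 ]
collar 180 40 [0.0644 0.0655 0.0667]
collar 225 38 [0.0643 0.0659 0.0673]
collar 270 27 [0.0646 0.0663 0.0672]
```

>>> step_arm(
  rows=[
    [0,0,-0.001,0,0,0],
    [0,0,-0.001,0,0,0],
    [0,0,-0.001,0,0,0],
    [0,0,-0.001,0,0,0],
    [0,0,0,0,0,0],
  ],
)

```text
time: 17.55
position: [0.5424, 0.205, 0.1523]
tool_rot: [0.994, 0.107, -0.0, -0.0]
ft_force: [0.5, 0.1, 2.0]
grip_width: 0.0422
grip_force: 17.3
```

>>> step_arm(
  rows=[
    [0,0,-0.001,0,0,0],
    [0,0,-0.0007,0,0,0],
    [0,0,0,0,0,0],
    [0,0,0,0,0,0],
  ],
)

```text
time: 18.05
position: [0.5424, 0.205, 0.1507]
tool_rot: [0.994, 0.107, 0.0, -0.0]
ft_force: [1.0, 0.8, 2.4]
grip_width: 0.0428
grip_force: 17.3
```

```bash
python3 lev.py
```

```text
[0.5424 0.205  0.1507] 0.04275472909148757 [0.9991 0.7625 2.427 ] [ 0.0028 -0.2019  0.0322]
ring 45 6 [0.0582 0.0615 0.0663]
ring 90 23 [0.0641 0.0655 0.067 ]
ring 135 14 [0.0598 0.0618 0.0636]
ring 180 16 [0.0635 0.0656 0.0664]
ring 225 28 [0.0585 0.0607 0.0638]
ring 270 15 [0.0644 0.0652 0.067 ]
ring 315 11 [0.0608 0.062  0.0663]
collar 45 25 [0.0583 0.0596 0.0616]
collar 90 44 [0.0581 0.0595 0.0615]
collar 135 43 [0.058  0.0595 0.0611]
collar 180 40 [0.0585 0.0604 0.0624]
collar 225 37 [0.0582 0.0602 0.0621]
collar 270 29 [0.0593 0.0606 0.0612]
```

>>> step_arm(
  rows=[
    [0,0,-0.0006,0,0,0],
    [0,0,0,0,0,0],
  ],
)

```text
time: 18.35
position: [0.5424, 0.205, 0.15]
tool_rot: [0.994, 0.107, -0.0, -0.0]
ft_force: [0.6, 0.1, 3.5]
grip_width: 0.0425
grip_force: 17.3
```

>>> step_arm(
  jaw=0.052,
  rows=[
    [0.0003,0,0,0,0,0],
    [0.0003,0,0,0,0,0],
    [0.0003,0,0,0,0,0],
    [0,0,0,0,0,0],
  ],
)

```text
time: 18.85
position: [0.5426, 0.2049, 0.1498]
tool_rot: [0.994, 0.108, -0.001, 0.0]
ft_force: [-0.7, -0.5, 3.0]
grip_width: 0.0519
grip_force: 9.9
```

>>> step_arm(
  jaw=0.0595,
  rows=[
    [0.0004,0,0,0,0,0],
    [0.0004,0,0,0,0,0],
    [0,0,0,0,0,0],
    [0,0,0,0,0,0],
  ],
)

```text
time: 19.35
position: [0.5441, 0.205, 0.15]
tool_rot: [0.994, 0.107, -0.0, -0.0]
ft_force: [-0.7, -0.6, 1.8]
grip_width: 0.0599
grip_force: 5.4
```

```bash
python3 lev.py
```

```text
[0.5441 0.205  0.15  ] 0.05992889736518703 [-0.7499 -0.6003  1.8475] [-0.1118  0.2974  0.0286]
ring 45 15 [0.0602 0.0631 0.0656]
ring 90 24 [0.0631 0.0646 0.0655]
ring 135 14 [0.0632 0.0642 0.0656]
ring 180 13 [0.062  0.0635 0.065 ]
ring 225 26 [0.0593 0.0617 0.0647]
ring 270 15 [0.0634 0.0648 0.0664]
ring 315 7 [0.0631 0.0655 0.0669]
collar 45 26 [0.0573 0.0592 0.0603]
collar 90 43 [0.0584 0.0593 0.0608]
collar 135 41 [0.0589 0.06   0.0609]
collar 180 40 [0.0578 0.0593 0.0605]
collar 225 38 [0.0586 0.0596 0.0607]
collar 270 43 [0.0578 0.0595 0.0614]
collar 315 6 [0.0576 0.059  0.0601]
```

>>> step_arm(
  jaw=0.0592,
  rows=[
    [0,0,0.0005,0,0,0],
    [0,0,0.001,0,0,0],
    [0,0,0.001,0,0,0],
    [0,0,0.001,0,0,0],
    [0,0,0,0,0,0],
  ],
)

```text
time: 20.02
position: [0.5441, 0.205, 0.1533]
tool_rot: [0.994, 0.107, -0.0, -0.0]
ft_force: [0.6, 0.1, -2.1]
grip_width: 0.0592
grip_force: 6.7
```

>>> step_arm(
  rows=[
    [0,0,0.001,0,0,0],
    [0,0,0.001,0,0,0],
    [0,0,0.002,0,0,0],
    [0,0,0.002,0,0,0],
    [0,0,0.004,0,0,0],
    [0,0,0,0,0,0],
  ],
)

```text
time: 20.78
position: [0.5445, 0.205, 0.1641]
tool_rot: [0.994, 0.107, 0.001, -0.0]
ft_force: [0.1, 0.3, -2.2]
grip_width: 0.0594
grip_force: 6.7
```

```bash
python3 lev.py; python3 - <<'E'
from eyes import *
c=cam('wrist');u,v=256,205
print(R.from_quat(get_obs()['tool_rot']).as_euler('xyz',degrees=True))
fit(c,z0=.0655)
T=c['E']@np.linalg.inv(c['mount'])
P=pts(c,np.indices((384,512))[::-1].reshape(2,-1).T);l=(P-T[:3,3])@T[:3,:3]
m=(abs(l[:,1])<.015)&(l[:,2]>.01)&(l[:,2]<.055)&(abs(l[:,0])<.03)&(c['depth'].ravel()>0)
Q=l[m];print(np.percentile(Q,[1,50,99],axis=0)); k=(Q[:,2]<np.median(Q[:,2])+.0025); print(np.polyfit(Q[k,0],Q[k,2],1))
cv2.imwrite('pics/w8.png',np.hstack([cv2.resize(c['pixels'][v-50:v+50,u-50:u+50],(400,400),interpolation=cv2.INTER_CUBIC),cv2.resize(cam('side')['pixels'][270:340,200:270],(400,400),interpolation=cv2.INTER_CUBIC)]))
E
```

```text
[0.5445 0.205  0.1641] 0.059402806205542814 [ 0.0996  0.3029 -2.1607] [ 0.0694  0.0272 -0.0361]
ring 0 7 [0.0609 0.063  0.0666]
ring 45 19 [0.0617 0.0648 0.0661]
ring 90 21 [0.0646 0.0658 0.0674]
ring 135 12 [0.0646 0.0657 0.0669]
ring 180 14 [0.0613 0.0646 0.067 ]
ring 225 25 [0.0609 0.0633 0.0677]
ring 270 18 [0.0651 0.0672 0.0683]
ring 315 10 [0.065  0.0665 0.0671]
collar 45 38 [0.0597 0.0616 0.063 ]
collar 90 47 [0.0601 0.0616 0.0627]
collar 135 41 [0.0593 0.061  0.0622]
collar 180 40 [0.0596 0.0608 0.0618]
collar 225 39 [0.0598 0.061  0.0621]
collar 270 40 [0.0603 0.0616 0.0629]
collar 315 10 [0.0594 0.0605 0.0611]
[-1.79999058e+02 -1.35075033e-02  1.23373491e+01]
centre [0.51205279 0.1832346 ] yaw 36.76870483701446 margin 0.0007091425391131238 z 0.06613340089321712 rms 0.0013784960782228237 60
eye 1 [0.53310044 0.21019747] px [[244.31503012 212.56103991]]
eye -1 [0.54387499 0.19577842] px [[264.09543509 203.9861335 ]]
[[-0.00903023 -0.01464472  0.02432008]
 [ 0.00310863 -0.0002218   0.02579559]
 [ 0.01035777  0.01467395  0.0403726 ]]
[0.01414755 0.02565372]
```

View pics/w8.png

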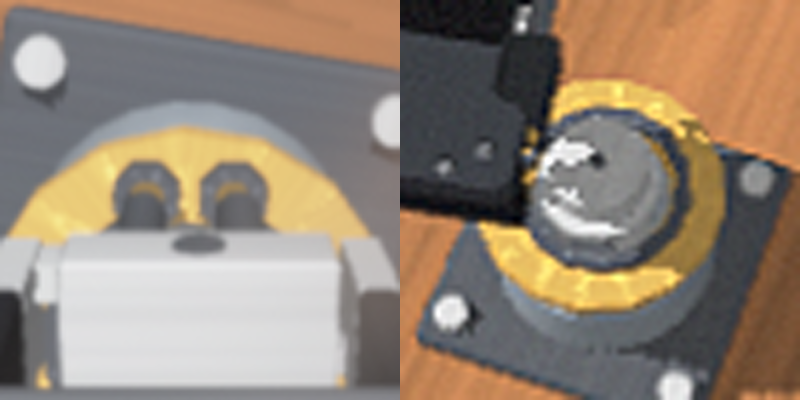

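>>> step_arm(
  rows=[
    [0,0,0.012,0,0,0],
    [0,0,0.02,0,0,0],
    [0,0,0.02,0,0,0],
    [0,-0.02,0,0,0,-1],
    [-0.003,-0.04,0,0,0,-1],
    [-0.005,-0.045,0,0,0,-1],
    [-0.005,-0.045,0,0,0,-1],
    [-0.004,-0.045,0,0,0,-0.1],
    [0,-0.045,0,0,0,0],
    [0,-0.045,0,0,0,0],
    [0,-0.045,0,0,0,0],
    [0,-0.035,0,0,0,0],
  ],
)

```text
time: 22.42
position: [0.5258, -0.1629, 0.2149]
tool_rot: [0.998, 0.071, -0.001, -0.0]
ft_force: [0.8, 0.1, -2.0]
grip_width: 0.0594
grip_force: 6.7
```

>>> step_arm(
  rows=[
    [0,-0.02,0,0,0,0],
    [0,-0.014,0,0,0,0],
    [0,0,0,0,0,0],
    [0,0,0,0,0,0],
    [0,0,0,0,0,0],
  ],
)

```text
time: 23.05
position: [0.527, -0.1927, 0.2155]
tool_rot: [0.997, 0.073, -0.0, -0.0]
ft_force: [0.2, 0.1, -2.8]
grip_width: 0.0595
grip_force: 6.7
```

```bash
python3 - <<'E'
from h import *
np.set_printoptions(precision=4,suppress=True)
o=get_obs();print(o['time'],o['position'],R.from_quat(o['tool_rot']).as_euler('xyz',degrees=True))
E
```

```text
23.05 [ 0.527  -0.1927  0.2155] [-179.9653    0.021     8.3247]
```

>>> step_arm(
  rows=[
    [0.0002,-0.001,-0.02,0,0,0],
    [0,0,-0.025,0,0,0],
    [0,0,-0.012,0,0,0],
    [0,0,-0.008,0,0,0],
    [0,0,-0.008,0,0,0],
    [0,0,0,0,0,0],
  ],
)

```text
time: 23.8
position: [0.5272, -0.1949, 0.1423]
tool_rot: [0.997, 0.072, -0.0, -0.0]
ft_force: [-0.3, -0.2, -2.3]
grip_width: 0.0595
grip_force: 6.7
```

>>> step_arm(
  rows=[
    [0,0,-0.01,0,0,0],
    [0,0,-0.01,0,0,0],
    [0,0,-0.01,0,0,0],
    [0,0,-0.008,0,0,0],
    [0,0,-0.004,0,0,0],
    [0,0,0,0,0,0],
  ],
)

```text
time: 24.55
position: [0.5272, -0.1949, 0.1002]
tool_rot: [0.997, 0.072, -0.0, -0.0]
ft_force: [0.9, -0.2, -1.9]
grip_width: 0.0595
grip_force: 6.7
```

Seating: about 2–3 mm more, then release.

>>> step_arm(
  rows=[
    [0,0.0006,-0.001,0,0,0],
    [0,0,-0.001,0,0,0],
    [0,0,-0.0007,0,0,0],
    [0,0,0,0,0,0],
  ],
)

```text
time: 25.05
position: [0.5273, -0.1944, 0.0979]
tool_rot: [0.997, 0.072, 0.0, 0.0]
ft_force: [-0.5, -0.3, -1.6]
grip_width: 0.0594
grip_force: 6.7
```

>>> step_arm(
  jaw=0.075,
  rows=[
    [0,0,0,0,0,0],
    [0,0,0,0,0,0],
    [0,0,0,0,0,0],
    [0,0,0,0,0,0],
  ],
)

```text
time: 25.55
position: [0.5274, -0.1945, 0.098]
tool_rot: [0.997, 0.072, 0.0, 0.0]
ft_force: [0.6, -0.3, 0.1]
grip_width: 0.0744
grip_force: 0.0
```

>>> step_arm(
  jaw=0.087,
  rows=[
    [0,0,0.003,0,0,0],
    [0,0,0.01,0,0,0],
    [0,0,0.02,0,0,0],
    [0,0,0.03,0,0,0],
    [0,0,0.03,0,0,0],
    [0,0,0.02,0,0,0],
    [0,0,0,0,0,0],
  ],
)

```text
time: 26.42
position: [0.5284, -0.195, 0.2131]
tool_rot: [0.997, 0.072, 0.002, 0.001]
ft_force: [-0.1, 0.0, -0.3]
grip_width: 0.0871
grip_force: 0.0
```

```bash
python3 lev.py; python3 - <<'E'
from h import *
np.set_printoptions(precision=4,suppress=True)
for n in ['wrist','scene']:
  c=cam(n)
  P=pts(c,np.indices((384,512))[::-1].reshape(2,-1).T)
  for lo,hi in [(.122,.14),(.052,.061)]:
    m=(P[:,2]>lo)&(P[:,2]<hi)&(np.hypot(P[:,0]-.527,P[:,1]+.194)<.05)&(c['depth'].ravel()>0)
    Q=P[m]
    if len(Q)>5: print(n,lo,m.sum(),np.median(Q,0),cv2.minAreaRect((Q[:,:2]*1000).astype(np.float32)))
print(get_obs()['time'])
E
```

```text
[ 0.5284 -0.195   0.2131] 0.0870565262325993 [-0.0911  0.0453 -0.3422] [ 0.006   0.0073 -0.016 ]
ring 0 20 [0.0603 0.0646 0.0669]
ring 45 29 [0.0622 0.065  0.0673]
ring 90 27 [0.064  0.0655 0.0677]
ring 135 13 [0.0644 0.0665 0.0679]
ring 180 14 [0.0617 0.0653 0.0659]
ring 225 26 [0.0603 0.0637 0.0671]
ring 270 21 [0.0661 0.0671 0.0686]
ring 315 17 [0.0637 0.0654 0.0673]
collar 0 38 [0.0597 0.0621 0.0644]
collar 45 42 [0.0593 0.0607 0.0625]
collar 90 45 [0.0596 0.061  0.0626]
collar 135 43 [0.0598 0.0608 0.0622]
collar 180 40 [0.0591 0.0609 0.0626]
collar 225 43 [0.0596 0.0608 0.0625]
collar 270 39 [0.0606 0.0611 0.0625]
collar 315 36 [0.0605 0.0617 0.0625]
wrist 0.122 443 [ 0.5275 -0.2183  0.13  ] ((526.2882690429688, -194.71600341796875), (19.842472076416016, 62.39056396484375), 8.237957000732422)
wrist 0.052 2411 [ 0.5401 -0.1932  0.0562] ((526.37890625, -193.6397705078125), (60.553260803222656, 70.0571060180664), 8.119462013244629)
scene 0.122 58 [ 0.5276 -0.2187  0.1286] ((526.5252685546875, -193.87261962890625), (21.56768798828125, 63.161834716796875), 7.346497535705566)
scene 0.052 254 [ 0.5416 -0.1967  0.0565] ((527.2809448242188, -192.67782592773438), (63.25535583496094, 72.8008804321289), 11.341653823852539)
26.575
```

Pliers are seated upright in the stand (handle tops at 0.130 m, centred), and the ring holds the collar down.

```bash
python3 -c "
from rig import hand_in
print(hand_in())"
```

```text
the job is handed in; nothing more can be done
None
```

The ring is closed in the groove and holding the collar down about 11 mm, the pliers are back upright in the stand, and the job was handed in at about 26.6 s; the hand-in returned no verdict.

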